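Refit a grinder guard into its interlock and switch the isolator on

TASK

Put the yellow guard hood back over the disc of the bench grinder so that its flat steel tongue goes straight down into the slot of the black interlock switch and the hood sits fully home, level on the base plate. Only once the guard is home, push the red-knobbed isolator lever right over to the far side (on), and let go of everything. Leave the other loose things on the bench where they are.

Things in the scene. Friction and masses are not known exactly. Their poses are not given: they have to be found in the camera images.
- guard: Loose yellow sheet-metal guard hood, 126 x 126 mm and 80 mm high, open below, 4 mm walls, 0.3 to 0.5 kg; it stands upright on the bench. Origin: centre of its lower rim; z up. A black bar handle runs along its own x over the top. On its -y side a dark bracket (underside 67 mm above the rim) carries the bright steel tongue, which points straight down.
- guard_handle (a point): Middle of the hood's handle bar, 119 mm above the lower rim, on the hood's axis. The bar is 102 mm long along the hood's x, 16 mm wide and 18 mm high; 30 mm of air between its underside and the hood's top; posts only near its ends, 78 mm clear between them. The hood balances under it.
- tongue_tip (a point): Middle of the tongue's lower end, at (0, -92, 8) mm in the hood's frame. The tongue is 30 mm wide (hood's x), 5 mm thick (hood's y), 59 mm long below the bracket, its last 4 mm narrowed to 22 mm wide.
- flat_lap: Bench flat-lap grinder, fixed to the bench: grey base plate 150 mm (x) by 275 mm (y, from -115 to +160 mm), its top 24 mm above the bench, with a metal disc 100 mm across, 14 mm high (nut 20 mm) on it. Origin: on the bench under the middle of the disc; z up. The interlock switch stands on its -y side, the isolator lever on its +y side.
- guard_seat (a point): On the top of the base plate at the disc's centre, 24 mm above the bench: the hood's origin lies here, with the hood's axes parallel to the grinder's, when the hood is home. Between the hood's start and the grinder a fixed steel blow-pipe runs level along world x at y = 0.12 m, its top 66 mm above the bench: lift the hood over it.
- slot_mouth (a point): Centre of the slot's mouth on top of the black interlock switch (64 x 34 mm, top 64 mm above the bench, steel rim round the slot), at (0, -92, 64) mm in the grinder's frame. The slot is 34 mm along the grinder's x, 9 mm along its y, straight down, 36 mm deep. With the hood home the tongue's tip stands 32 mm below this point. x, y, z axes as the grinder's.
- isolator (a joint): Isolator lever, rad: 0 = leaning to the grinder's -x (off), 1.0 = leaning to its +x (on), upright at 0.5. It turns stiffly (about 1 N at the knob) and stays where it is left. Its hinge lies at (0, 130, 46) mm in the grinder's frame, along the grinder's y; the rod is 10 mm thick, on a grey block 70 x 50 mm and 25 mm high.
- isolator_tip (a point): Centre of the lever's red ball knob, 26 mm across, 70 mm from the hinge; its x axis turns with the lever.
- mug: Pale stoneware mug, 82 mm across and 94 mm high, bystander; origin: centre of its underside.
- wax_cake: Round amber wax cake, 68 mm across and 21 mm high, bystander; origin: centre of its underside.
- spanner: Steel spanner 213 mm long lying on the bench, bystander; origin: centre of its underside.
- tweezers: Long steel tweezers, 222 mm, lying on the bench, bystander; origin: centre of its underside.

How it is judged:
By the outcome, as a careful person would: the job done as asked, in the order asked, and still so for the second after the job is handed in, with the robot touching nothing.
It also fails if it takes over 48 s, if anything falls off the work surface, if the arm or the gripper's body presses on something with over 40 N, if the wrist force passes 120 N, or if a joint passes its speed limit or range.

ROBOT

A 6-joint arm with a two-finger parallel gripper is mounted at the origin on a cart in front of the work surface, level with it; the furniture and walls round the work are solid. World frame = base frame: x ahead of the robot, y to its left, z up, the work surface at z = 0. Lengths are in mm, angles in rad, forces in N, time in s.
With the tool pointing down it reaches from about 300 to 825 mm from the base axis. Payload 5.4 kg.
Tool frame: the origin (TCP) lies on the centre line of the jaws, within the pads' length; the fingertips stand 11 mm ahead of it and the grasp point (between the pads) lies 8 mm behind it; x points along the fingers, y is the direction in which the jaws open and shut, and the axes are right-handed (so a half turn about x gives the same grasp; the last joint's range is limited). The gripper opens to 92 mm and grips with 3 to 60 N. Pads are 20 mm wide; open, the fingers measure 128 mm over their backs; the gripper's body (75 mm by 189 mm) begins 69 mm behind the grasp point.
Start: joints at [-1.38, 0.158, 1.597, -0, 1.386, -0.21], TCP at [224.315, -529.423, 225.601] pointing down, gripper open.
Joint ranges: [-2.91, 2.91], [-0.94, 2.29], [0.18, 2.7], [-1.29, 4.43], [0.17, 2.64], [-3, 3]. Speed limits (rad/s): [2.57, 2.57, 3.14, 3.14, 3.14, 3.14].

INTERFACE

Orientations are given as a unit quaternion [x, y, z, w].
In Python, from cell import manip gives the robot as it stands.
- The arm moves only by the tool jog_arm, never from a script. Its argument "motion" is a list that holds one entry, the list of rows, each a list of 5 numbers: the shift along the tool's x, y, z in cm, then the turn about the tool's x in degrees, then the finger opening in cm, from 0 to 9.19. In form: [[[tx, ty, tz, turn, grip], ...]]. A call has 1 to 12 rows; each row shifts and turns the commanded pose from where the row before left it, along the tool's axes as they then stand; what a row does not reach is not made up. A row lasts 1/8 s, in which the tool goes at most 62.5 mm and 10.7 degrees, less where a joint would pass 70% of its speed; a pose out of reach is approached as far as the arm can. A call is refused whole if a number of a shift passes 6.25 or a number of a turn 10.7, either way. A call with a gripper value outside its range is refused whole. The fingers move at their own pace and stop on an object; "newtons" is the grip in N (left out, the last holds). Time passes only in rows, so rows that do not move let the fingers close. It gives the time, the measured TCP pose, the force and the opening at its end, in the units of the state.
- manip.state(): the state, without advancing time (a new reading comes with each control period).
- manip.snapshot(name): name is "side" or "top"; returns the picture (384x512x3 uint8, red, green, blue); there is no depth.
- manip.calibration(name): a dict with "intrinsics" (3x3 intrinsics, pixels), "world_from_camera" (4x4, takes a point from camera to world coordinates). Camera axes: x right, y down, z forward; pixel columns grow to the right and rows downward; lengths in mm; the calibration is good to about 2 mm. A picture is of the moment at which its call begins. calibration takes no time and is no camera call.
- manip.close_job(): hands the job in, once; it reports no verdict.
Trained networks look in the newest picture that a camera, given by its name, has taken for a name from the list of things; names that differ only in an ending like _2 or _b are one class to them, and where a whole thing is asked for, a point or a joint stands for the part that bears it (a point fixed in the world has none). Each returns a list of dicts, best first, with "confidence" (0 to 1); they miss things now and then, are a little off and sometimes report something else, mostly with a low value. They report only what shows in the picture. A call takes as long as a camera call.
- manip.spot_in(target, camera): "at" ([x, y, z] in mm, in the coordinates of the camera as it stood for that picture, good to about 4 mm: the middle of the surface that is visible of it).
- manip.trace(target, camera): "mask" (384x512 bool, what is visible of it).
- manip.tip_of(target, camera): "at" ([x, y, z] in mm, in the coordinates of the camera as it stood for that picture, good to about 4 mm: a listed point, or the origin of a listed thing).
The state is a dict: "time": time; "qpos": joint angles; "joint_vel": joint speeds; "joint_efforts": joint torques, N m; "position": TCP position; "eef_rot": TCP orientation; "ft_force": force on the tool from outside, world axes, zero at the start; "moment": the same for the moment, N m; "opening": opening from 0.0 (shut) to 1.0 (fully open).
Only numpy, scipy, OpenCV 4.12 (cv2) and the standard library are available. Lean on these libraries where they do the work, as an engineer would, in place of code of your own. Each camera call takes 0.05 s, during which the arm holds its last target.

## Working session

There is one attempt and no reset: what is moved stays moved. The work goes in short steps, Python scripts to look and compute and a tool call to move; the robot and the scene stay as the last step left them, time stands still between calls to the robot, and variables do not carry over. Pictures are saved under pics/ and viewed, and the job is handed in when it is done.

Besides the shell and the picture viewer there is one more tool, called after ">>>" as name(argument=value, ...), one argument or row to a line, values as JSON. jog_arm: Moves the arm, as the interface text tells. Its arguments: {"type":"object","properties":{"motion":{"type":"array","items":{"type":"array","items":{"type":"array","items":{"type":"number"}}}},"newtons":{"type":"number"}},"required":["motion"]}

```bash
mkdir -p pics; ls
python3 - <<'E'
from cell import manip
import cv2,numpy as np
print(manip.state())
for n in("side","top"):
    im=manip.snapshot(n); cv2.imwrite(f"pics/{n}0.png",im[:,:,::-1])
    c=manip.calibration(n); print(n,np.round(c["intrinsics"],1).tolist(),np.round(c["world_from_camera"],3).tolist())
E
```

```text
pics
{'time': 0.0, 'qpos': array([-1.38012249e+00,  1.59074826e-01,  1.59822733e+00, -1.47689496e-05,
        1.38621207e+00, -2.10124534e-01]), 'joint_vel': array([ 7.13368264e-04, -9.40924949e-04, -3.28220936e-04, -2.56441235e-04,
        7.00439455e-04,  3.72963259e-05]), 'joint_efforts': array([-6.77479111e-04, -3.85566831e+01, -3.22110128e+01,  7.00820144e-02,
        3.78272147e-02, -1.42075783e-04]), 'position': array([ 224.1826122 , -528.83029196,  224.60689102]), 'eef_rot': array([ 0.69295655,  0.14143733, -0.6929536 ,  0.14007854]), 'ft_force': array([ 0.15331157, -0.38094509,  0.97606427]), 'moment': array([ 0.02669212,  0.03146515, -0.00484378]), 'opening': 0.9992806947067135}
side [[357.7, 0.0, 258.4], [0.0, 357.7, 193.2], [0.0, 0.0, 1.0]] [[-0.986, -0.089, 0.139, 361.97], [-0.163, 0.395, -0.904, 1005.71], [0.025, -0.915, -0.404, 562.398], [0.0, 0.0, 0.0, 1.0]]
top [[367.7, 0.0, 254.8], [0.0, 367.7, 195.2], [0.0, 0.0, 1.0]] [[-0.021, -0.998, 0.063, 463.156], [-0.999, 0.023, 0.03, -63.107], [-0.031, -0.062, -0.998, 1202.384], [0.0, 0.0, 0.0, 1.0]]
```

View pics/side0.png

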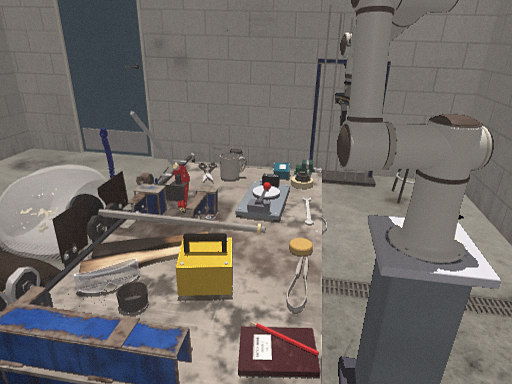

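View pics/top0.png

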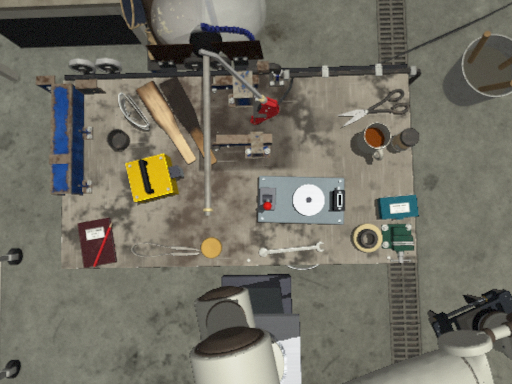

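```bash
cat > h.py <<'E'
from cell import manip
import cv2,numpy as np
from scipy.spatial.transform import Rotation as R
C={n:manip.calibration(n) for n in("side","top")}
def w(n,p):
    M=C[n]["world_from_camera"]; return M[:3,:3]@np.array(p)+M[:3,3]
def proj(n,P):
    M=C[n]["world_from_camera"]; P=np.atleast_2d(P); c=(P-M[:3,3])@M[:3,:3]; u=c@C[n]["intrinsics"].T; return u[:,:2]/u[:,2:]
def ray(n,px,z):
    M=C[n]["world_from_camera"];d=M[:3,:3]@np.linalg.solve(C[n]["intrinsics"],[px[0],px[1],1]);o=M[:3,3];return o+d*(z-o[2])/d[2]
E
python3 - <<'E'
from h import *
for t in ["guard","guard_handle","tongue_tip","flat_lap","guard_seat","slot_mouth","isolator_tip"]:
  for n in("side","top"):
    for d in manip.tip_of(t,n)[:2]: print(t,n,round(d["confidence"],2),np.round(w(n,d["at"]),1))
print(manip.state()["time"])
E
```

```text
guard side 0.68 [594.5 298.6   7.2]
guard side 0.67 [372.9 121.8  -2.9]
guard top 0.81 [592.3 299.3   2.1]
guard_handle side 0.96 [594.9 296.  122.4]
guard_handle side 0.55 [ 513.4 -286.4   64.4]
guard_handle top 0.75 [601.4 302.2 119.8]
guard_handle top 0.57 [ 517.6 -292.1   65. ]
flat_lap side 0.63 [ 518.5 -194.6   -0.8]
flat_lap top 0.86 [ 5.221e+02 -1.977e+02 -3.000e-01]
guard_seat side 0.61 [ 520.6 -192.2   28.4]
guard_seat top 0.68 [ 518.  -195.5   23.1]
slot_mouth top 0.87 [ 513.7 -292.    63.2]
isolator_tip side 0.6 [597.2 296.  122.5]
isolator_tip side 0.47 [502.5 -67.1 116.1]
isolator_tip top 0.56 [501.3 -62.8 110.6]
0.8
```

Run:
```python
from h import *
t=cv2.imread("pics/top0.png"); s=cv2.imread("pics/side0.png")
a=cv2.resize(t[140:215,115:190],(600,600),interpolation=cv2.INTER_CUBIC)
cv2.imwrite("pics/a.png",a)
cv2.imwrite("pics/b.png",cv2.resize(t[165:235,250:355],(795,530),interpolation=cv2.INTER_CUBIC))
cv2.imwrite("pics/c.png",cv2.resize(s[160:310,170:330],(640,600),interpolation=cv2.INTER_CUBIC))
for x in ["flat_lap","guard"]:
  d=manip.trace(x,"top")
  if d:
    m=d[0]["mask"].astype(np.uint8); print(x,d[0]["confidence"],m.sum(),cv2.minAreaRect(cv2.findNonZero(m)))
    np.save(x+".npy",m)
```

```text
flat_lap 0.56 4003 ((300.8872375488281, 199.8349151611328), (86.84479522705078, 46.715091705322266), 1.6846843957901)
guard 0.84 2000 ((155.71798706054688, 177.18878173828125), (43.207374572753906, 54.470123291015625), 76.4295654296875)
```

View pics/a.png

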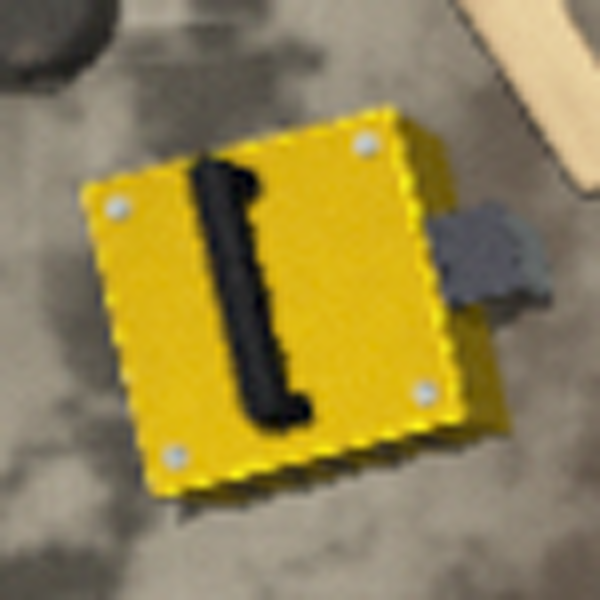

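View pics/b.png

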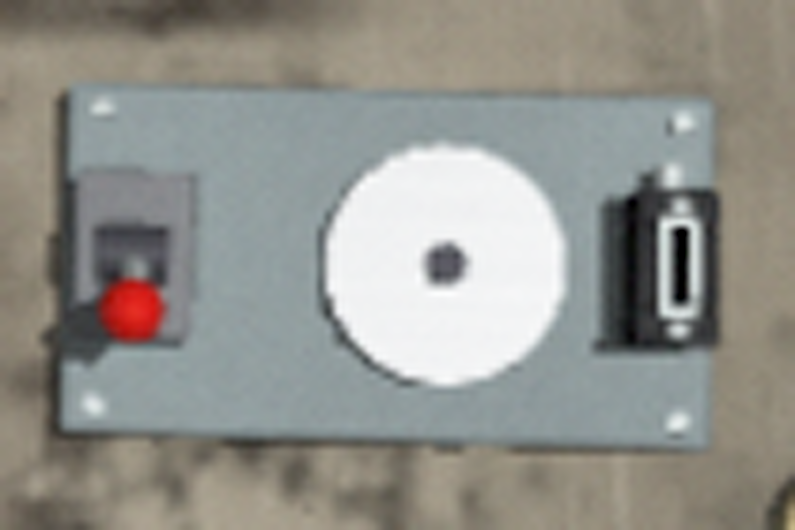

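View pics/c.png

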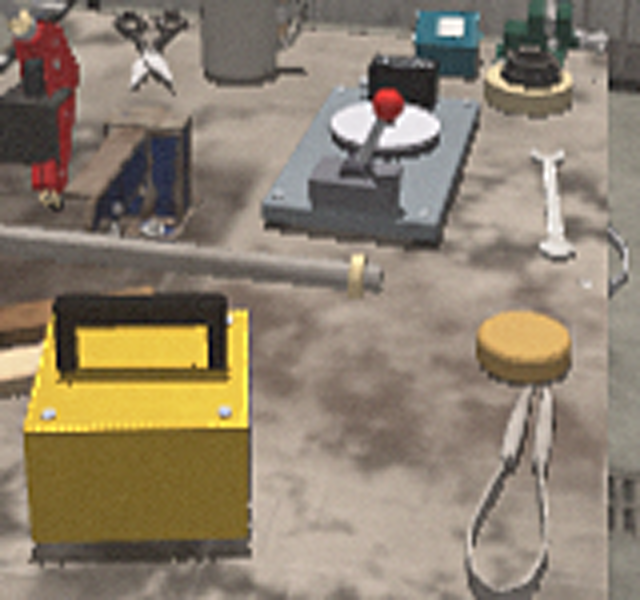

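Run:
```python
from h import *
from scipy.optimize import least_squares
def fit(loc,pix,g):
    pix=np.array(pix);loc=np.array(loc,float)
    def f(p):
        r=R.from_euler('z',p[2]).as_matrix()
        return (proj("top",loc@r.T+[p[0],p[1],0])-pix).ravel()
    s=least_squares(f,g); print(np.round(s.x[:2],1),"yaw deg",np.degrees(s.x[2]),"res",np.round(s.fun,2)); return s.x
s=7.571
B=lambda L:[(250+u/s-.5+.5/s,165+v/s-.5+.5/s) for u,v in L]
A=lambda L:[(115+u/8-.44,140+v/8-.44) for u,v in L]
print("grinder")
fit([(75,160,24),(75,-115,24),(-75,-115,24),(-75,160,24)],B([(68,88),(712,98),(707,450),(60,432)]),[518,-195,0])
fit([(0,0,38),(0,-92,64),(0,130,71)],B([(446,264),(680,268),(137,257)]),[518,-195,0])
print("guard")
fit([(63,63,80),(63,-63,80),(-63,-63,80),(-63,63,80)],A([(85,187),(395,107),(465,418),(155,495)]),[595,300,.2])
fit([(51,0,128),(-51,0,128)],A([(210,162),(270,425)]),[595,300,.2])
# disc, slot
print("disc z38",ray("top",B([(446,264)])[0],38),"slot",ray("top",B([(680,268)])[0],64))
for z in (107,):print("knob",ray("top",B([(131,310)])[0],z))
q=manip.state();print(R.from_quat(q["eef_rot"]).as_matrix().round(3))
```

```text
grinder
[ 518.6 -195.8] yaw deg -2.6050554999383393 res [-0.5  -0.66  0.4  -0.24  0.62  0.3  -0.54  0.56]
[ 518.4 -197.4] yaw deg -2.3533586361204124 res [ 0.1   0.26  0.16 -0.15 -0.25 -0.11]
guard
[597.5 297.7] yaw deg 12.667777823005435 res [-0.3  -0.36  0.08 -0.22  0.45  0.16 -0.24  0.4 ]
[595.1 295.3] yaw deg 12.705253322369753 res [-0.04 -0.15  0.04  0.15]
disc z38 [ 519.28184513 -197.15546813   38.        ] slot [ 514.21827782 -288.85307882   64.        ]
knob [500.68994228 -65.29687263 107.        ]
[[-0.     0.39  -0.921]
 [-0.    -0.921 -0.39 ]
 [-1.     0.     0.   ]]
```

>>> jog_arm(
  motion=[
    [[-1,0,0,10.3,9.19],[0,-4.8,-3.6,0,9.19],[0,-4.8,-3.6,0,9.19],[0,-4.8,-3.6,0,9.19],[0,-4.8,-3.6,0,9.19],[0,-4.8,-3.6,0,9.19],[0,-4.8,-3.6,0,9.19],[0,-4.8,-3.6,0,9.19],[0,-4.8,-3.6,0,9.19],[0,-4.8,-3.6,0,9.19],[0,-4.8,-3.6,0,9.19],[0,-4.8,-3.6,0,9.19]],
  ],
  newtons=40,
)

```text
time: 2.4
position: [495.6, 74.6, 236.0]
eef_rot: [0.703, 0.078, -0.702, 0.078]
ft_force: [0.4, -1.0, 0.8]
opening: 0.996
```

```bash
cat >> h.py <<'E'
def to(x,y,z,yaw=None):
    s=manip.state(); M=R.from_quat(s["eef_rot"]).as_matrix(); p=s["position"]
    print("t",round(s["time"],2),"pos",p.round(1),"q",s["qpos"].round(2),"f",s["ft_force"].round(1),"m",s["moment"].round(2),"open mm",round(s["opening"]*92,1))
    print("tool y yaw",np.degrees(np.arctan2(M[1,1],M[0,1])).round(2),"down",M[:,0].round(3))
    print("tool delta cm now",(M.T@(np.array([x,y,z])-p)/10).round(2))
    if yaw is not None:
        M2=R.from_euler('z',yaw,degrees=True).as_matrix()@np.array([[0,1,0],[0,0,-1],[-1,0,0]]).astype(float)
        c,s_=np.cos(np.radians(yaw)),np.sin(np.radians(yaw)); M2=np.array([[0,c,s_],[0,s_,-c],[-1,0,0]])
        print("delta in frame after turn",(M2.T@(np.array([x,y,z])-p)/10).round(2),"turn",np.degrees(np.arctan2(M[1,1],M[0,1]))-yaw)
E
python3 - <<'E'
from h import *
to(596.5,297,160,-77.3)
E
```

```text
t 2.4 pos [495.6  74.6 236. ] q [-0.09 -0.04  1.79 -0.    1.4   1.26] f [ 0.4 -1.   0.8] m [ 0.01 -0.04  0.01] open mm 91.7
tool y yaw -77.32 down [ 0.001 -0.    -1.   ]
tool delta cm now [  7.6  -19.49 -14.72]
delta in frame after turn [  7.6  -19.48 -14.73] turn -0.019126724149487018
```

>>> jog_arm(
  motion=[
    [[0,-4.87,-3.68,0,9.19],[0,-4.87,-3.68,0,9.19],[1.6,-4.87,-3.68,0,5],[3,-4.87,-3.68,0,5],[3,0,0,0,5],[0,0,0,0,5]],
  ],
)

```text
time: 3.15
position: [591.4, 289.7, 158.7]
eef_rot: [-0.7, -0.078, 0.705, -0.079]
ft_force: [0.1, -1.3, 0.1]
opening: 0.587
```

Run:
```python
from h import *
im=manip.snapshot("side"); cv2.imwrite("pics/s1.png",cv2.resize(im[200:320,130:290,::-1],(800,600),interpolation=cv2.INTER_CUBIC))
for d in manip.tip_of("guard_handle","side")[:2]: print(d["confidence"],w("side",d["at"]).round(1))
to(596.5,297,111,-77.3)
```

```text
0.83 [593.1 297.5 122.3]
t 3.25 pos [593.9 289.5 163.1] q [ 0.27  0.42  1.4  -0.    1.32  1.62] f [-0.2  0.2  0.1] m [-0.02 -0.    0.04] open mm 50.0
tool y yaw -77.37 down [ 0.001  0.    -1.   ]
tool delta cm now [ 5.21 -0.67 -0.42]
delta in frame after turn [ 5.21 -0.67 -0.42] turn -0.06584477508296516
```

View pics/s1.png

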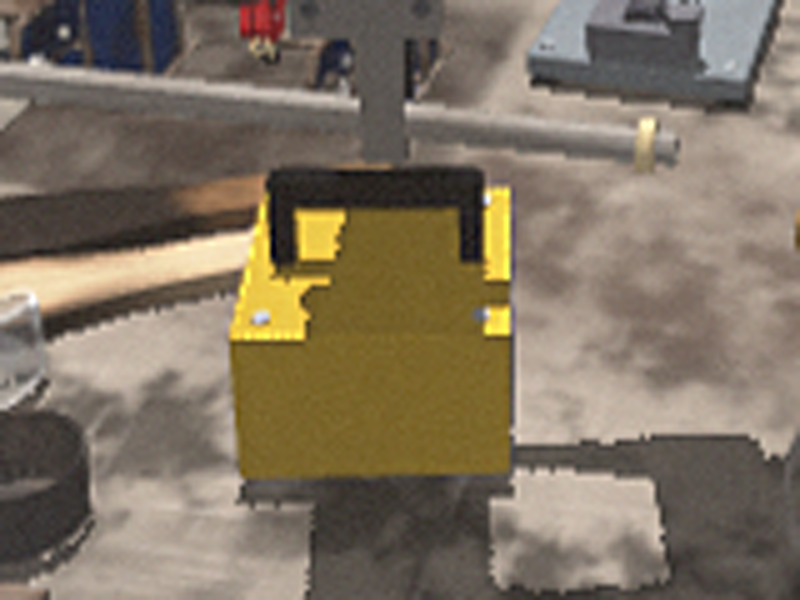

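>>> jog_arm(
  motion=[
    [[0.2,-0.7,-0.4,0,5],[1.5,0,0,0,5],[1.5,0,0,0,5],[1.5,0,0,0,5],[0.5,0,0,0,5],[0,0,0,0,5],[0,0,0,0,5]],
  ],
)

```text
time: 4.12
position: [596.4, 297.7, 110.9]
eef_rot: [0.703, 0.078, -0.702, 0.078]
ft_force: [-0.8, -0.4, 0.6]
opening: 0.545
```

Run:
```python
from h import *
im=manip.snapshot("side"); cv2.imwrite("pics/s2.png",cv2.resize(im[200:320,130:290,::-1],(800,600),interpolation=cv2.INTER_CUBIC))
to(596.5,297,111,-77.3)
```

```text
t 4.17 pos [596.5 297.7 111. ] q [0.28 0.49 1.42 0.   1.23 1.63] f [ 0.   0.2 -0.2] m [ 0.01 -0.   -0.  ] open mm 49.8
tool y yaw -77.34 down [ 0.001  0.    -1.   ]
tool delta cm now [0.   0.07 0.01]
delta in frame after turn [0.   0.07 0.01] turn -0.038657062708168155
```

View pics/s2.png

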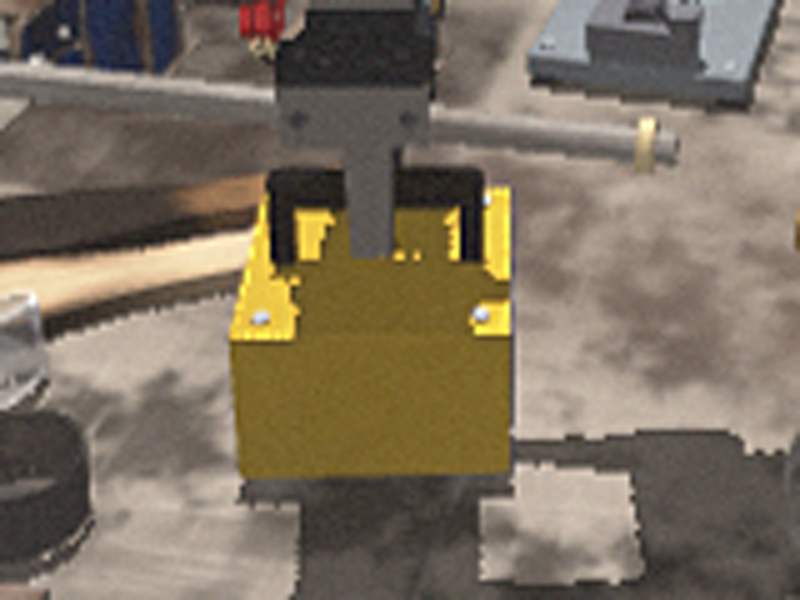

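>>> jog_arm(
  motion=[
    [[0,0,0,0,3],[0,0,0,0,1.0],[0,0,0,0,0.8],[0,0,0,0,0.8],[0,0,0,0,0.8],[-0.5,0,0,0,0.8],[-1.5,0,0,0,0.8],[-3,0,0,0,0.8],[-3,0,0,0,0.8],[0,0,0,0,0.8]],
  ],
  newtons=50,
)

```text
time: 5.42
position: [598.1, 298.0, 194.3]
eef_rot: [0.705, 0.078, -0.7, 0.078]
ft_force: [0.5, -0.5, -4.4]
opening: 0.171
```

Run:
```python
from h import *
im=manip.snapshot("side"); cv2.imwrite("pics/s3.png",cv2.resize(im[180:330,130:290,::-1],(640,600),interpolation=cv2.INTER_CUBIC))
to(516,-197,265,-92.5)
```

```text
t 5.47 pos [596.8 297.6 191.6] q [ 0.28  0.41  1.35 -0.    1.37  1.63] f [ 0.5 -0.6 -4.8] m [ 0.01  0.07 -0.02] open mm 15.9
tool y yaw -77.34 down [ 0.003  0.001 -1.   ]
tool delta cm now [-7.39 46.49 18.69]
delta in frame after turn [-7.34 49.76  5.91] turn 15.156937301989572
```

View pics/s3.png

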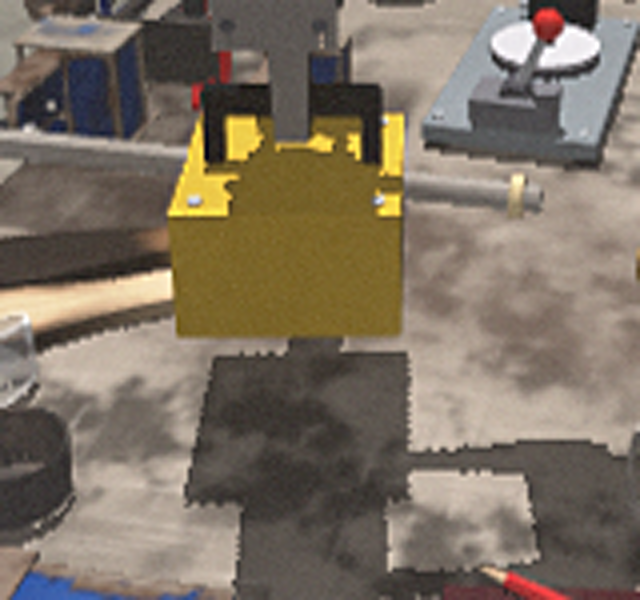

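>>> jog_arm(
  motion=[
    [[-3.7,0,0,7.6,0.8],[-3.7,0,0,7.6,0.8],[0,3,0.3,0,0.8],[0,5.2,0.6,0,0.8],[0,5.2,0.6,0,0.8],[0,5.2,0.6,0,0.8],[0,5.2,0.6,0,0.8],[0,5.2,0.6,0,0.8],[0,5.2,0.6,0,0.8],[0,5.2,0.6,0,0.8],[0,5.2,0.6,0,0.8],[0,3,0.3,0,0.8]],
  ],
)

```text
time: 6.98
position: [519.3, -177.6, 262.0]
eef_rot: [-0.706, 0.016, 0.708, 0.017]
ft_force: [0.7, 0.6, -4.2]
opening: 0.168
```

>>> jog_arm(
  motion=[
    [[0,0,0,0,0.8],[0,0,0,0,0.8]],
  ],
)

```text
time: 7.22
position: [520.4, -174.8, 262.8]
eef_rot: [-0.706, 0.015, 0.708, 0.016]
ft_force: [0.1, 0.1, -4.3]
opening: 0.168
```

Run:
```python
from h import *
to(516,-197,200,-92.5)
im=manip.snapshot("side"); cv2.imwrite("pics/s4.png",im[:,:,::-1]); cv2.imwrite("pics/s4c.png",cv2.resize(im[120:240,200:320,::-1],(600,600),interpolation=cv2.INTER_CUBIC))
im=manip.snapshot("top"); cv2.imwrite("pics/t4.png",im[:,:,::-1]);cv2.imwrite("pics/t4c.png",cv2.resize(im[145:245,250:370,::-1],(720,600),interpolation=cv2.INTER_CUBIC))
for t in ["guard","tongue_tip","guard_handle"]:
  for n in("side","top"):
    for d in manip.tip_of(t,n)[:2]: print(t,n,round(d["confidence"],2),np.round(w(n,d["at"]),1))
```

```text
t 7.22 pos [ 520.4 -174.8  262.8] q [-0.54  0.07  1.62  0.    1.45  1.07] f [ 0.1  0.1 -4.3] m [ 0.04  0.06 -0.  ] open mm 15.5
tool y yaw -92.54 down [-0.002  0.002 -1.   ]
tool delta cm now [6.28 2.25 0.33]
delta in frame after turn [6.28 2.24 0.34] turn -0.03516096024239346
guard side 0.65 [ 521.1 -173.2  156.5]
guard top 0.66 [ 518.  -175.7  155.4]
guard_handle side 0.67 [ 521.2 -176.6  273.6]
guard_handle top 0.87 [ 527.2 -174.   276.1]
```

View pics/s4c.png

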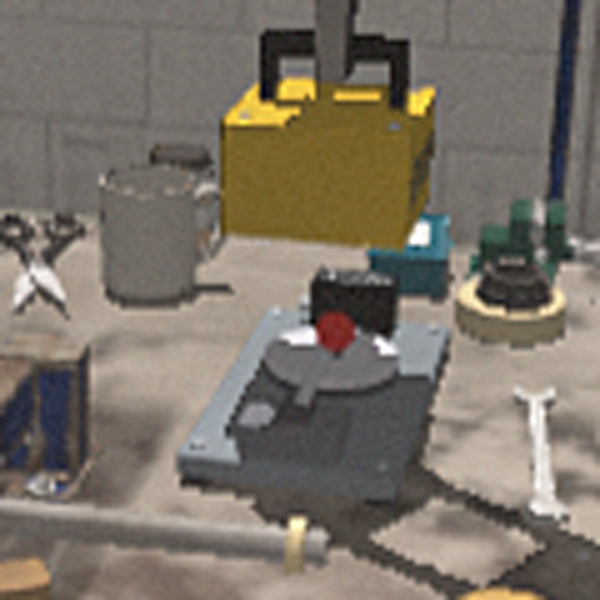

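View pics/t4c.png

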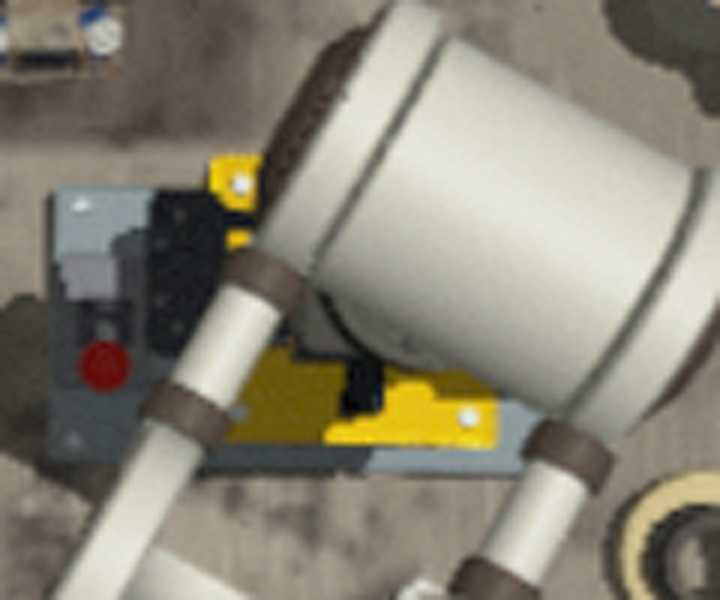

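```bash
cat > fit.py <<'E'
from h import *
from scipy.optimize import least_squares
a=[(118,207),(366,143),(425,393),(176,457)]
pa=[(115+u/8-.44,140+v/8-.44) for u,v in a]
Pw=np.array([ray("top",p,82) for p in pa])
c=Pw.mean(0); r=R.from_euler('z',-12.7,degrees=True).as_matrix()
loc=(Pw-c)@r.T
E
python3 - <<'E'
from fit import *
print("guard centre by rivets",c.round(1),loc.round(1).tolist())
k=np.abs(loc[:,:2]).mean(); L=np.array([[k,k,0],[k,-k,0],[-k,-k,0],[-k,k,0]])
s=manip.state(); p=s["position"]
# top crop: rivets visible: (242,184)=+x+y,(468,418)=-x-y,(238,412)=-x+y
T=[(250+u/6-.42,145+v/6-.42) for u,v in [(242,184),(468,418),(238,412)]]
ex=L[[0,2,3]]
def f(q,z=82+262.8-111):
    m=R.from_euler('z',q[2],degrees=True).as_matrix(); return (proj("top",ex@m.T+[q[0],q[1],z])-np.array(T)).ravel()
o=least_squares(f,[520,-175,-2.5]); print("top hood",o.x.round(2),o.fun.round(2),"tcp",p.round(1))
# side fit
S=[(200+u/5-.4,120+v/5-.4) for u,v in [(222,235),(405,248),(246,115),(395,127)]]
ez=np.array([[63,63,0],[-63,63,0],[k,k,82],[-k,k,82]])
def g(q):
    m=R.from_euler('z',-2.5,degrees=True).as_matrix(); return (proj("side",ez@m.T+q)-np.array(S)).ravel()
o=least_squares(g,[520,-175,152]); print("side hood rim",o.x.round(1),o.fun.round(2))
# side view of grinder before
b=[(170+u/4-.4,160+v/4-.4) for u,v in [(263,212),(440,232),(388,104)]]
print("side grinder corners z24:",[ray("side",q,z).round(1).tolist() for q,z in zip(b,[24,24,110])])
m=R.from_euler('z',-2.5,degrees=True).as_matrix(); print("expect",(np.array([[75,160,0],[-75,160,0],[0,-92,64]])@m.T+[518.5,-197,0]).round(1).tolist())
E
```

```text
guard centre by rivets [597.9 298.5  82. ] [[49.9, 50.1, 0.0], [50.4, -49.6, 0.0], [-49.8, -50.0, 0.0], [-50.4, 49.5, 0.0]]
top hood [ 522.37 -175.48   -2.69] [ 0.07  0.11 -0.06 -0.07 -0.01 -0.03] tcp [ 521.  -175.1  264.2]
side hood rim [ 523.6 -191.4  150.3] [ 0.1  -0.26 -0.14  0.61  0.23 -0.2  -0.19 -0.16]
side grinder corners z24: [[596.3, -26.4, 24.0], [448.6, -22.0, 24.0], [501.8, -74.5, 110.0]]
expect [[600.4, -40.4, 0.0], [450.6, -33.9, 0.0], [514.5, -288.9, 64.0]]
```

Run:
```python
from fit import *
t=cv2.imread("pics/top0.png"); g=t.min(2)
n,lab,st,ce=cv2.connectedComponentsWithStats((g>175).astype(np.uint8))
for i in range(1,n):
    x,y,ww,hh,a=st[i]
    if 255<ce[i][0]<350 and 170<ce[i][1]<232: print(st[i].tolist(),ce[i].round(2))
m=(g>175)&(lab>0)
# disc: min enclosing
i=[i for i in range(1,n) if st[i][4]>300 and 290<ce[i][0]<330][0]
cn,_=cv2.findContours((lab==i).astype(np.uint8),cv2.RETR_EXTERNAL,cv2.CHAIN_APPROX_NONE)
e=cv2.fitEllipse(cn[0]); print(e); d=ray("top",e[0],38); print("disc",d)
# slot: rim weighted centroid in window
x0,y0=332,188; W=g[y0:213,x0:346].astype(float); print(W.astype(int))
```

```text
[262, 178, 3, 2, 4] [263.   178.75]
[339, 180, 3, 2, 6] [340.  180.5]
[293, 184, 32, 32, 777] [308.51 199.38]
[338, 187, 2, 3, 6] [338.5 188. ]
[339, 192, 2, 1, 2] [339.5 192. ]
[337, 194, 5, 13, 30] [338.9  199.67]
[339, 208, 2, 1, 2] [339.5 208. ]
[261, 217, 3, 3, 7] [262. 218.]
[338, 219, 3, 3, 7] [339.   220.29]
((308.4935302734375, 199.37850952148438), (30.98163414001465, 31.218637466430664), 96.39835357666016)
disc [ 519.46198949 -197.21914307   38.        ]
[[151 149 104  63  92 153 213 203 161 151 149 140 126 119]
 [147 139  97  61  84 138 187 176 145 133 132 126 124 124]
 [134  97  55  51  60  67  80  90  84  55  54  53  81 116]
 [ 62   4  37  52  56  55  94 154 148  90  59  57  58 115]
 [ 34   5  33  56  59  60 104 190 186 115  59  61  56 110]
 [ 31  16  36  53  57 122 143 163 166 133  80  61  56 108]
 [ 37   7  36  42  49 200 221 206 208 206 131  56  64 113]
 [ 36   3  40  49  47 202 150  15  12 199 153  44  69 117]
 [ 25   6  39  53  60 202 151  18   8 198 154  56  62 111]
 [ 28   7  43  51  59 199 153  22   6 201 153  56  69 115]
 [ 27   9  42  57  54 203 149  12   0 200 153  56  67 112]
 [ 32   9  45  56  62 203 151  17  19 202 157  59  65 110]
 [ 33   5  42  57  56 202 151  15  24 201 156  58  64 112]
 [ 32  15  43  62  57 200 152  24  17 202 156  60  62 110]
 [ 29   9  46  58  58 204 150  19  23 196 154  58  64 113]
 [ 30  11  46  59  58 203 150  18  22 191 147  53  61 109]
 [ 29  14  49  55  53 201 150  12  35 155 121  52  62 112]
 [ 30  15  41  46  54 203 181 137 144 175 121  47  66 114]
 [ 35  20  44  53  56 174 208 212 213 182 105  44  68 114]
 [ 24  18  50  63  60  62  99 145 119  94  71  57  62 110]
 [ 23  16  46  60  58  57 149 210 181  94  58  56  60 110]
 [ 27   5  44  49  50  52 100 148 124  72  57  56  66 105]
 [ 39  27  42  33  40  45  41  45  65  75  78  76  80 107]
 [ 96  89  88  90  91  92  91  90 114 127 131 119 113 119]
 [143 143 144 147 147 144 151 146 142 146 148 140 125 118]]
```

Run:
```python
from fit import *
sl=ray("top",(339.35,199.72),64.5); d=ray("top",(308.49,199.38),38); print(sl,d,np.linalg.norm((sl-d)[:2]),np.degrees(np.arctan2((sl-d)[1],(sl-d)[0]))+90)
# bolts of base
B=[ray("top",q,26) for q in [(263,178.75),(340,180.5),(339,220.29),(262,218)]]
B=np.array(B);print(B.round(1).tolist())
for i,j in((0,1),(3,2)): v=B[j]-B[i];print(np.degrees(np.arctan2(v[1],v[0]))+90)
for i,j in((0,3),(1,2)): v=B[j]-B[i];print(np.degrees(np.arctan2(v[1],v[0]))+180)
```

```text
[ 514.95029939 -288.68159369   64.5       ] [ 519.45753515 -197.20790076   38.        ] 91.58466941859938 -2.820886365612111
[[589.7, -55.1, 26.0], [578.0, -300.6, 26.0], [451.5, -292.9, 26.0], [463.9, -49.0, 26.0]]
-2.7298836536827054
-2.929286532451968
357.24052661771543
356.52866887364075
```

>>> jog_arm(
  motion=[
    [[0,2.14,0.2,0.15,0.8],[2,0,0,0,0.8],[3,0,0,0,0.8],[2.5,0,0,0,0.8],[1,0,0,0,0.8],[0,0,0,0,0.8],[0,0,0,0,0.8],[0,0,0,0,0.8]],
  ],
)

```text
time: 8.62
position: [518.7, -197.4, 180.5]
eef_rot: [0.708, -0.017, -0.706, -0.016]
ft_force: [-0.3, 0.4, -3.8]
opening: 0.167
```

Run:
```python
from h import *
to(518,-196.5,135,-92.8)
im=manip.snapshot("side"); cv2.imwrite("pics/s5c.png",cv2.resize(im[140:230,210:320,::-1],(770,600),interpolation=cv2.INTER_CUBIC))
im=manip.snapshot("top"); cv2.imwrite("pics/t5c.png",cv2.resize(im[145:245,250:370,::-1],(720,600),interpolation=cv2.INTER_CUBIC))
to(518,-196.5,135,-92.8)
```

```text
t 8.62 pos [ 518.7 -197.4  180.5] q [-0.58  0.14  1.71 -0.    1.29  1.04] f [-0.3  0.4 -3.8] m [ 0.07  0.01 -0.02] open mm 15.4
tool y yaw -92.68 down [ 0.002 -0.001 -1.   ]
tool delta cm now [ 4.55 -0.09  0.08]
delta in frame after turn [ 4.55 -0.08  0.07] turn 0.11548473180448582
t 8.72 pos [ 518.4 -197.1  180. ] q [-0.58  0.14  1.71 -0.    1.29  1.04] f [-0.4  0.1 -4.1] m [0.06 0.04 0.03] open mm 15.5
tool y yaw -92.68 down [ 0.001 -0.001 -1.   ]
tool delta cm now [ 4.5  -0.07  0.04]
delta in frame after turn [ 4.5  -0.06  0.04] turn 0.1208498600209964
```

View pics/s5c.png

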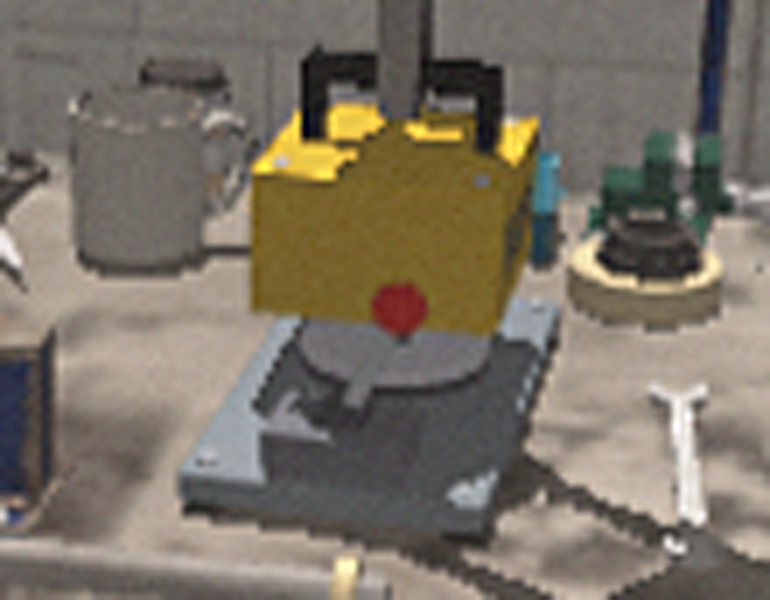

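View pics/t5c.png

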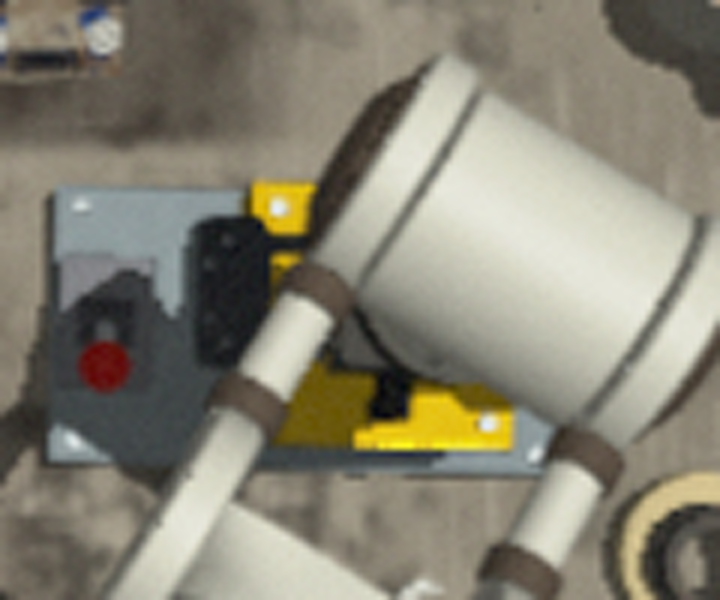

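Run:
```python
from h import *
ex=np.array([[50,50,0],[-50,-50,0]])
T=np.array([(250+u/6-.42,145+v/6-.42) for u,v in [(279,207),(488,424)]])
def f(q,z=82+180-111):
    m=R.from_euler('z',q[2],degrees=True).as_matrix(); return (proj("top",ex@m.T+[q[0],q[1],z])-T).ravel()
from scipy.optimize import least_squares
o=least_squares(f,[520,-175,-2.5]); print("top hood",o.x.round(2),o.fun.round(2))
m=R.from_euler('z',-2.8,degrees=True).as_matrix()
def px(n,L,org): 
    p=proj(n,np.array(L)@m.T+org); return p
org=[519.5,-197,0]; h=[519.5,-197,69]
p=px("side",[(63,63,0),(-63,63,0),(63,63,80),(-63,63,80),(51,0,128),(-51,0,128)],h)
print("pred hood crop",((p-[210,140]+.43)*7).round(0).tolist())
p=px("side",[(75,160,24),(-75,160,24)],org)
print("pred plate crop",((p-[210,140]+.43)*7).round(0).tolist())
```

```text
top hood [ 520.22 -198.39   -2.82] [ 0.12  0.13 -0.12 -0.12]
pred hood crop [[250.0, 336.0], [497.0, 363.0], [252.0, 186.0], [505.0, 211.0], [306.0, 59.0], [506.0, 76.0]]
pred plate crop [[175.0, 497.0], [485.0, 534.0]]
```

```bash
cat > riv.py <<'E'
from h import *
from scipy.optimize import least_squares
def cen(im,p):
    x,y=[int(round(v)) for v in p]; W=im[y-3:y+4,x-3:x+4,0].astype(float) # blue: yellow low, rivet high
    W=np.clip(W-np.median(W)-25,0,None); yy,xx=np.mgrid[y-3:y+4,x-3:x+4]; return [(W*xx).sum()/W.sum(),(W*yy).sum()/W.sum()]
S={'++':(50,50,0),'+-':(50,-50,0),'--':(-50,-50,0),'-+':(-50,50,0)}
def fit(im,pts,z,g,yaw=None):
    T=np.array([cen(im,p) for _,p in pts]); ex=np.array([S[k] for k,_ in pts],float)
    def f(q):
        m=R.from_euler('z',q[2],degrees=True).as_matrix(); return (proj("top",ex@m.T+[q[0],q[1],z])-T).ravel()
    o=least_squares(f,g); print(o.x.round(2),o.fun.round(2))
E
python3 - <<'E'
from riv import *
t=cv2.imread("pics/top0.png"); A=lambda u,v:(115+u/8-.44,140+v/8-.44)
fit(t,[('++',A(118,207)),('+-',A(366,143)),('--',A(425,393)),('-+',A(176,457))],82,[597,298,12])
t=cv2.imread("pics/t4.png");A=lambda u,v:(250+u/6-.42,145+v/6-.42)
for z in(235,240):fit(t,[('++',A(242,184)),('--',A(468,418)),('-+',A(238,412))],z,[520,-175,-2.5]) 
fit(t,[('++',A(242,184)),('--',A(468,418))],235,[520,-175,-2.5]) 
t=manip.snapshot("top")[:,:,::-1];cv2.imwrite("pics/t6.png",t)
for z in(151,156):fit(t,[('++',A(279,207)),('--',A(488,424))],z,[520,-197,-2.8]) 
to(518,-196.3,150)
E
```

```text
[598.6  299.35  13.22] [ 0.14  0.27  0.09  0.26 -0.11 -0.35 -0.13 -0.17]
[ 524.2  -173.97   -4.13] [ 0.05 -1.07 -1.09 -0.04  1.05  1.1 ]
[ 523.97 -173.49   -4.13] [-0.01 -1.21 -0.96  0.03  0.98  1.17]
[ 522.7  -175.29   -2.49] [ 0.  0. -0. -0.]
[ 520.34 -197.9    -2.72] [ 0.07  0.08 -0.07 -0.07]
[ 520.07 -197.25   -2.72] [-0.01 -0.01  0.01  0.01]
t 8.78 pos [ 518.2 -197.   179.8] q [-0.58  0.14  1.71 -0.    1.29  1.04] f [ 0.8 -0.3 -3.2] m [0.05 0.03 0.01] open mm 15.6
tool y yaw -92.68 down [ 0.001 -0.001 -1.   ]
tool delta cm now [ 2.98 -0.07  0.03]
```

>>> jog_arm(
  motion=[
    [[0,-0.04,0.06,0.1,0.8],[0.5,0,0,0,0.8],[0.5,0,0,0,0.8],[0.4,0,0,0,0.8],[0.3,0,0,0,0.8],[0.3,0,0,0,0.8],[0,0,0,0,0.8]],
  ],
)

```text
time: 9.65
position: [517.2, -196.4, 158.9]
eef_rot: [-0.707, 0.017, 0.707, 0.017]
ft_force: [0.2, -0.3, -4.0]
opening: 0.168
```

Run:
```python
from riv import *
to(518,-196.5,135,-92.8)
im=manip.snapshot("side"); cv2.imwrite("pics/s6c.png",cv2.resize(im[140:230,210:320,::-1],(770,630),interpolation=cv2.INTER_CUBIC)[:600])
t=manip.snapshot("top")[:,:,::-1];cv2.imwrite("pics/t7.png",t);cv2.imwrite("pics/t7c.png",cv2.resize(t[145:245,250:370],(720,600),interpolation=cv2.INTER_CUBIC))
```

```text
t 9.65 pos [ 517.2 -196.4  158.9] q [-0.58  0.16  1.73  0.    1.25  1.04] f [ 0.2 -0.3 -4. ] m [ 0.03 -0.   -0.02] open mm 15.5
tool y yaw -92.79 down [-0.  0. -1.]
tool delta cm now [ 2.39  0.01 -0.08]
delta in frame after turn [ 2.39  0.01 -0.08] turn 0.013701135770077144
```

View pics/s6c.png

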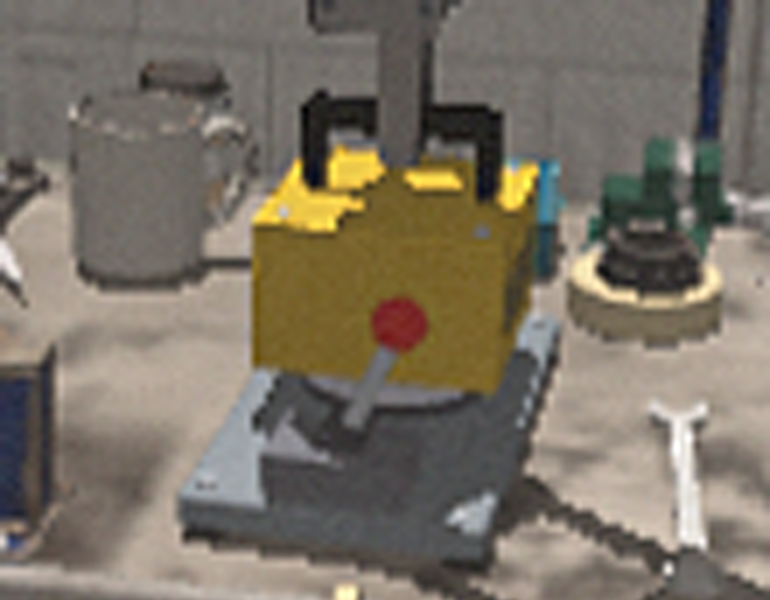

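View pics/t7c.png

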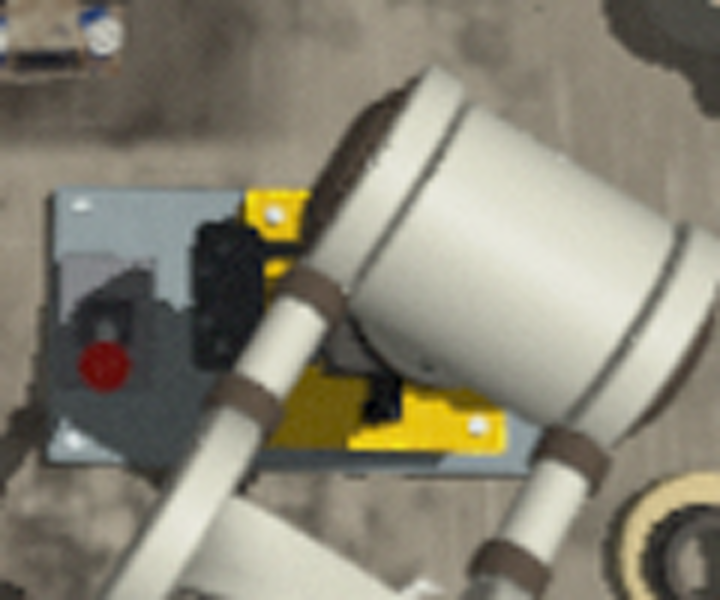

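>>> jog_arm(
  motion=[
    [[0.3,0,0,0,0.8],[0.3,0,0,0,0.8],[0.3,0,0,0,0.8],[0,0,0,0,0.8],[0,0,0,0,0.8]],
  ],
)

```text
time: 10.38
position: [517.4, -196.5, 150.2]
eef_rot: [0.707, -0.017, -0.707, -0.017]
ft_force: [0.6, 0.7, -4.0]
opening: 0.169
```

Run:
```python
from riv import *
to(518,-196.5,135,-92.8)
A=lambda u,v:(250+u/6-.42,145+v/6-.42)
t=manip.snapshot("top")[:,:,::-1]; t0=cv2.imread("pics/t7.png")
for z in (130,135): fit(t0,[('++',A(274,215)),('--',A(478,426))],z,[520,-197,-2.8])
```

```text
t 10.38 pos [ 517.4 -196.5  150.2] q [-0.58  0.17  1.74  0.    1.23  1.04] f [ 0.6  0.7 -4. ] m [0.05 0.03 0.  ] open mm 15.5
tool y yaw -92.79 down [ 0. -0. -1.]
tool delta cm now [ 1.52 -0.   -0.06]
delta in frame after turn [ 1.52 -0.   -0.06] turn 0.013885621555601801
[ 519.57 -197.47   -2.75] [-0.02 -0.02  0.02  0.02]
[ 519.31 -196.84   -2.75] [-0.1 -0.1  0.1  0.1]
```

>>> jog_arm(
  motion=[
    [[0.3,0,0,0,0.8],[0.3,0,0,0,0.8],[0.3,0,0,0,0.8],[0.3,0,0,0,0.8],[0,0,0,0,0.8],[0,0,0,0,0.8]],
  ],
)

```text
time: 11.18
position: [517.4, -196.5, 138.3]
eef_rot: [0.707, -0.017, -0.707, -0.017]
ft_force: [-0.0, -0.0, -2.9]
opening: 0.167
```

>>> jog_arm(
  motion=[
    [[0.15,0,0,0,0.8],[0.15,0,0,0,0.8],[0,0,0,0,0.8],[0,0,0,0,0.8]],
  ],
)

```text
time: 11.68
position: [517.4, -196.4, 135.2]
eef_rot: [0.707, -0.017, -0.707, -0.017]
ft_force: [0.2, 0.7, -5.0]
opening: 0.168
```

Not in contact yet; continue in small steps.

>>> jog_arm(
  motion=[
    [[0.1,0,0,0,0.8],[0.1,0,0,0,0.8],[0,0,0,0,0.8],[0,0,0,0,0.8]],
  ],
)

```text
time: 12.18
position: [517.6, -196.3, 134.0]
eef_rot: [0.707, -0.017, -0.707, -0.017]
ft_force: [-3.2, 3.8, 5.9]
opening: 0.169
```

Run:
```python
from riv import *
to(518,-196.5,135,-92.8)
im=manip.snapshot("side"); cv2.imwrite("pics/s8c.png",cv2.resize(im[140:230,210:320,::-1],(770,630),interpolation=cv2.INTER_CUBIC)[:600])
```

```text
t 12.18 pos [ 517.6 -196.3  134. ] q [-0.58  0.19  1.75  0.    1.2   1.04] f [-3.2  3.8  5.9] m [ 0.6   0.59 -0.02] open mm 15.5
tool y yaw -92.78 down [ 0.  0. -1.]
tool delta cm now [-0.1   0.02 -0.04]
delta in frame after turn [-0.1   0.02 -0.04] turn 0.01907722473131912
```

View pics/s8c.png

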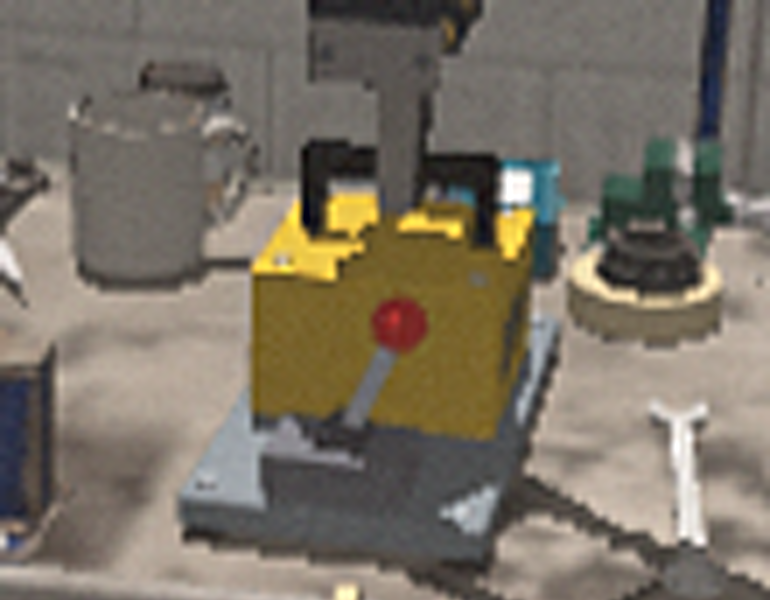

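>>> jog_arm(
  motion=[
    [[0,0,0,0,1.8],[0,0,0,0,2.4],[0,0,0,0,3.0],[0,0,0,0,4.0],[0,0,0,0,4.0]],
  ],
)

```text
time: 12.85
position: [517.4, -196.6, 133.2]
eef_rot: [0.707, -0.017, -0.707, -0.017]
ft_force: [0.7, -0.2, -0.2]
opening: 0.431
```

Run:
```python
from riv import *
to(518,-196.5,135,-92.8)
im=manip.snapshot("side"); cv2.imwrite("pics/s9c.png",cv2.resize(im[140:230,210:320,::-1],(770,630),interpolation=cv2.INTER_CUBIC)[:600])
t=manip.snapshot("top")[:,:,::-1];cv2.imwrite("pics/t9.png",t);cv2.imwrite("pics/t9c.png",cv2.resize(t[145:245,250:370],(720,600),interpolation=cv2.INTER_CUBIC))
```

```text
t 12.85 pos [ 517.4 -196.6  133.2] q [-0.58  0.19  1.75 -0.    1.2   1.04] f [ 0.7 -0.2 -0.2] m [0.05 0.04 0.01] open mm 39.6
tool y yaw -92.79 down [ 0. -0. -1.]
tool delta cm now [-0.18 -0.01 -0.06]
delta in frame after turn [-0.18 -0.01 -0.06] turn 0.01124004373471621
```

View pics/s9c.png

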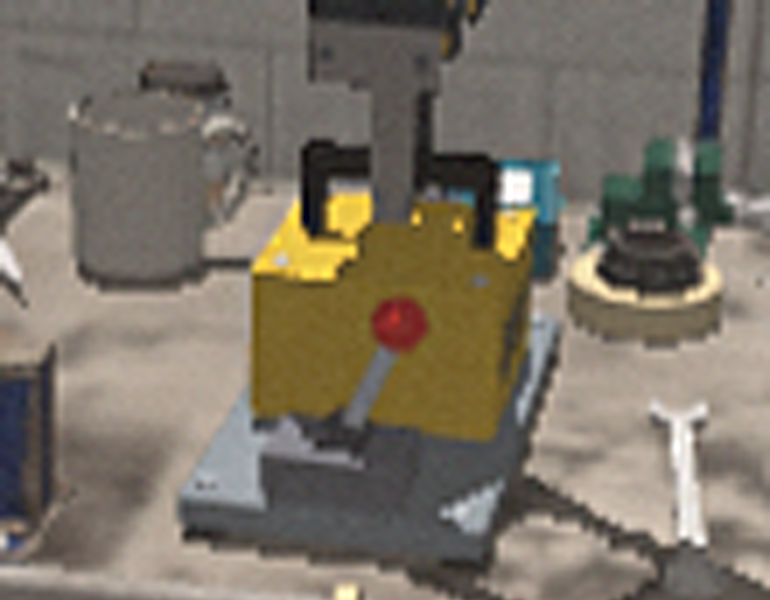

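View pics/t9c.png

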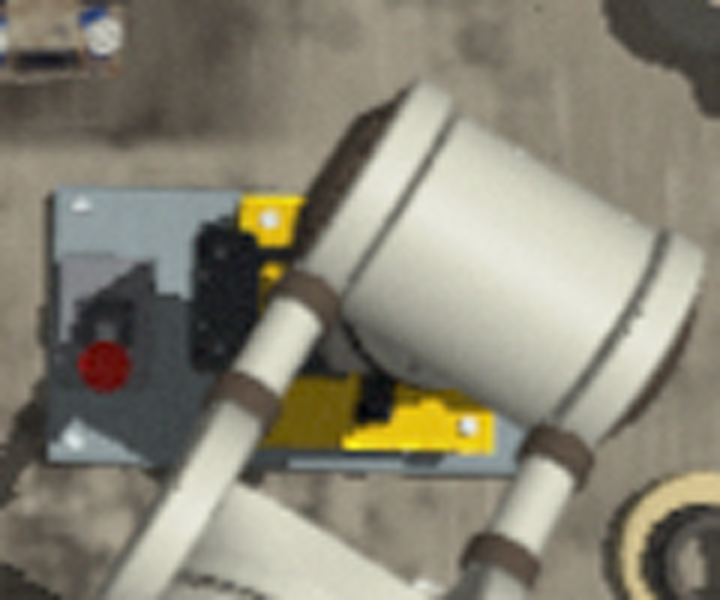

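>>> jog_arm(
  motion=[
    [[-1,0,0,0,5],[-3,0,0,0,5],[-4,0,0,0,5],[-4,0,0,0,5],[0,-4.2,2.8,0,3],[0,-4.2,2.8,0,1],[0,-4.2,2.8,0,0],[0,0,0,0,0],[0,0,0,0,0]],
  ],
  newtons=20,
)

```text
time: 14.08
position: [440.1, -67.0, 254.0]
eef_rot: [0.707, -0.017, -0.706, -0.017]
ft_force: [-0.9, -0.3, 0.2]
opening: 0.023
```

Run:
```python
from riv import *
to(455,-66,106,-92.8)
im=manip.snapshot("side"); cv2.imwrite("pics/s10.png",im[:,:,::-1]);cv2.imwrite("pics/s10c.png",cv2.resize(im[140:225,210:320,::-1],(770,595),interpolation=cv2.INTER_CUBIC))
t=manip.snapshot("top")[:,:,::-1];cv2.imwrite("pics/t10.png",t);cv2.imwrite("pics/t10c.png",cv2.resize(t[145:245,250:370],(720,600),interpolation=cv2.INTER_CUBIC))
for t in ["guard","guard_handle","tongue_tip","isolator_tip"]:
  for n in("side","top"):
    for d in manip.tip_of(t,n)[:2]: print(t,n,round(d["confidence"],2),np.round(w(n,d["at"]),1))
m=R.from_euler('z',-2.8,degrees=True).as_matrix()
L=np.array([(63,63,0),(-63,63,0),(63,63,80),(-63,63,80),(51,0,128),(-51,0,128)])
for hz in(24,28): print(hz,((proj("side",L@m.T+[519.5,-197,hz])-[210,140]+.43)*7).round(0).tolist())
```

```text
t 14.07 pos [440.1 -67.  254. ] q [-0.42 -0.21  1.9  -0.    1.45  1.2 ] f [-0.9 -0.3  0.2] m [0.07 0.04 0.01] open mm 2.1
tool y yaw -92.78 down [ 0.002 -0.001 -1.   ]
tool delta cm now [14.8  -0.19 -1.46]
delta in frame after turn [14.8  -0.17 -1.48] turn 0.021941120354696864
guard side 0.97 [ 516.2 -199.1   26.6]
guard side 0.29 [ 6.895e+02 -4.056e+02  1.000e-01]
guard top 0.92 [ 515.5 -197.8   28.1]
guard_handle side 0.61 [ 520.4 -196.7  145.5]
guard_handle top 0.88 [ 520.3 -196.3  147.9]
isolator_tip side 0.43 [496.7 -63.6 114.2]
isolator_tip side 0.28 [ 362.1 -140.4    3.8]
isolator_tip top 0.4 [501.5 -65.3 108.4]
24 [[249.0, 417.0], [492.0, 445.0], [251.0, 272.0], [500.0, 298.0], [304.0, 144.0], [501.0, 162.0]]
28 [[249.0, 410.0], [493.0, 438.0], [251.0, 264.0], [501.0, 290.0], [304.0, 136.0], [501.0, 154.0]]
```

View pics/s10c.png

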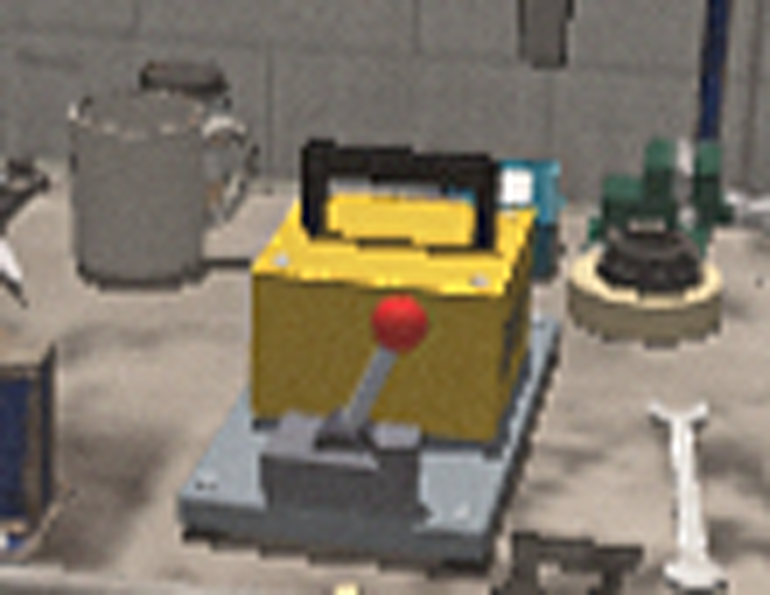

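View pics/t10c.png

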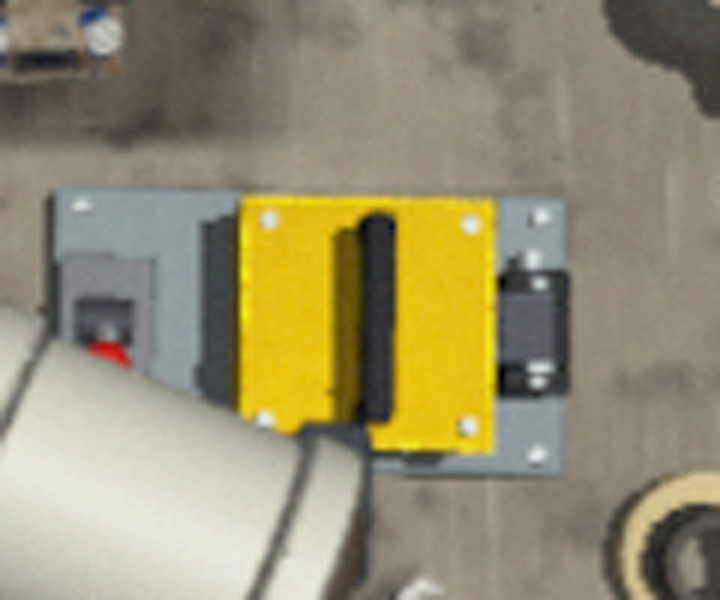

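>>> jog_arm(
  motion=[
    [[0,4.2,-2.85,0,0],[0,4.2,-2.85,0,0],[0,4.4,-2.9,0,0],[3,0,0,0,0],[4,0,0,0,0],[0.8,0,0,0,0],[0,0,0,0,0],[0,0,0,0,0]],
  ],
)

```text
time: 15.58
position: [520.3, -199.1, 177.3]
eef_rot: [0.708, -0.018, -0.706, -0.016]
ft_force: [-0.3, -0.2, -0.2]
opening: 0.007
```

>>> jog_arm(
  motion=[
    [[0.3,0,0,0,0],[0.3,0,0,0,0],[0.2,0,0,0,0],[0,0,0,0,0]],
  ],
)

```text
time: 16.08
position: [519.1, -198.4, 166.9]
eef_rot: [-0.707, 0.017, 0.707, 0.017]
ft_force: [-0.4, 0.6, -0.8]
opening: 0.002
```

>>> jog_arm(
  motion=[
    [[0.1,0,0,0,0],[0.1,0,0,0,0],[0.1,0,0,0,0],[0.1,0,0,0,0],[0,0,0,0,0]],
  ],
)

```text
time: 16.7
position: [519.3, -198.6, 163.4]
eef_rot: [0.707, -0.017, -0.707, -0.017]
ft_force: [0.2, 0.1, 2.4]
opening: 0.007
```

>>> jog_arm(
  motion=[
    [[0.1,0,0,0,0],[0.1,0,0,0,0],[0,0,0,0,0]],
  ],
)

```text
time: 17.08
position: [519.4, -198.6, 163.3]
eef_rot: [0.707, -0.017, -0.707, -0.017]
ft_force: [-5.6, 3.2, 12.4]
opening: 0.004
```

>>> jog_arm(
  motion=[
    [[-1,0,0,0,0],[-3,0,0,0,0],[0,-4.3,2.35,0,0],[0,-4.3,2.35,0,0],[0,-4.3,2.35,0,0],[0,0,0,0,0],[3,0,0,0,0],[4,0,0,0,0],[2.4,0,0,0,0],[0,0,0,0,0],[0,0,0,0,0]],
  ],
)

```text
time: 18.45
position: [456.2, -67.1, 108.4]
eef_rot: [0.708, -0.018, -0.706, -0.017]
ft_force: [0.1, -0.2, 0.5]
opening: 0.007
```

Run:
```python
from riv import *
to(535,-66,106,-92.8)
im=manip.snapshot("side"); cv2.imwrite("pics/s11c.png",cv2.resize(im[140:225,210:320,::-1],(770,595),interpolation=cv2.INTER_CUBIC))
```

```text
t 18.45 pos [456.2 -67.1 108.4] q [-0.41 -0.01  2.02 -0.    1.13  1.21] f [ 0.1 -0.2  0.5] m [-0.   -0.02  0.  ] open mm 0.6
tool y yaw -92.81 down [ 0.002 -0.001 -1.   ]
tool delta cm now [ 0.25 -0.5  -7.86]
delta in frame after turn [ 0.24 -0.5  -7.86] turn -0.012126615218420511
```

View pics/s11c.png

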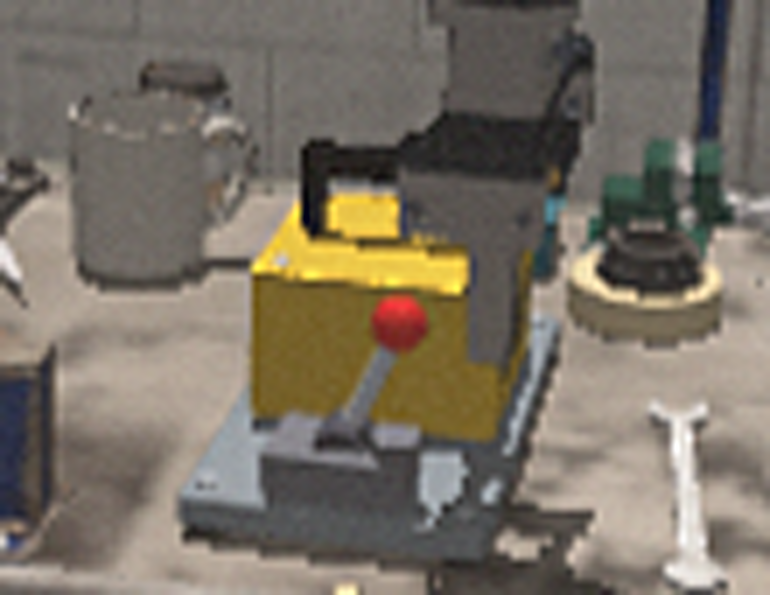

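>>> jog_arm(
  motion=[
    [[0.2,0,-1,0,0],[0,0,-1.5,0,0],[0,0,-1.5,0,0],[0,0,-1.5,0,0],[0,0,-1.5,0,0],[0,0,0,0,0]],
  ],
)

```text
time: 19.25
position: [526.5, -69.9, 105.8]
eef_rot: [0.707, -0.017, -0.706, -0.017]
ft_force: [0.5, -1.2, 0.5]
opening: 0.008
```

Run:
```python
from riv import *
to(535,-66,106,-92.8)
im=manip.snapshot("side"); cv2.imwrite("pics/s12c.png",cv2.resize(im[140:225,210:320,::-1],(770,595),interpolation=cv2.INTER_CUBIC))
```

```text
t 19.25 pos [526.5 -69.9 105.8] q [-0.36  0.17  1.83  0.    1.14  1.26] f [ 0.5 -1.2  0.5] m [0.01 0.03 0.02] open mm 0.7
tool y yaw -92.76 down [ 0.002 -0.001 -1.   ]
tool delta cm now [-0.02 -0.43 -0.83]
delta in frame after turn [-0.02 -0.43 -0.83] turn 0.03777650589566406
```

View pics/s12c.png

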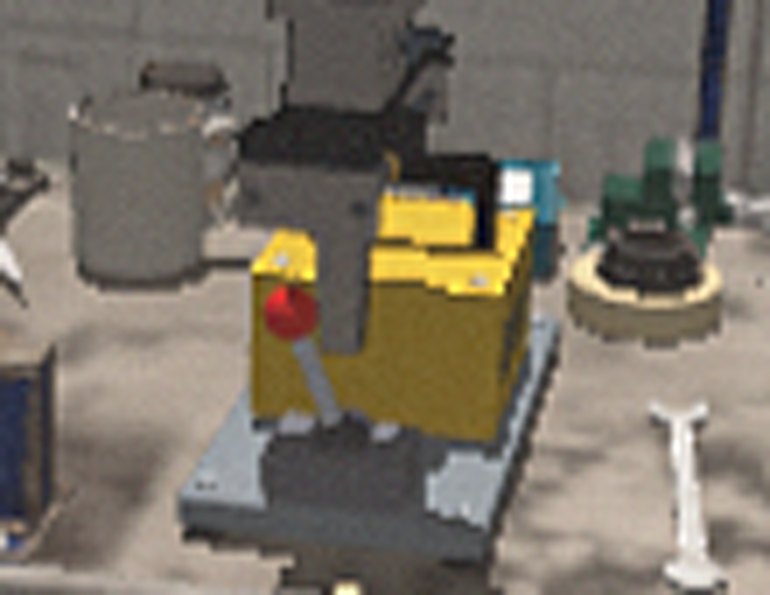

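>>> jog_arm(
  motion=[
    [[0,-0.1,-0.5,0,0],[0,-0.1,-0.4,0,0],[0,0,0,0,0]],
  ],
)

```text
time: 19.68
position: [534.3, -68.0, 105.2]
eef_rot: [0.707, -0.017, -0.707, -0.017]
ft_force: [1.3, 0.1, 0.0]
opening: 0.006
```

>>> jog_arm(
  motion=[
    [[0,0,-0.2,0,0],[0,0,-0.2,0,0],[0,0,0,0,0]],
  ],
)

```text
time: 20.05
position: [535.4, -68.0, 104.8]
eef_rot: [-0.704, 0.017, 0.709, 0.017]
ft_force: [-11.0, 0.2, 7.4]
opening: 0.009
```

>>> jog_arm(
  motion=[
    [[0,0,1,0,0],[0,0,4,0,0],[0,0,4,0,0],[-4,0,2,0,0],[-6,0,2,0,0],[-5,0,0,0,0],[0,-5,0,0,0],[0,-5,0,0,0],[0,-5,0,0,0],[0,-5,0,0,0],[0,0,0,0,0],[0,0,0,0,0]],
  ],
)

```text
time: 21.55
position: [418.3, 137.4, 254.5]
eef_rot: [0.707, -0.017, -0.707, -0.017]
ft_force: [0.0, 0.1, -0.0]
opening: 0.004
```

Run:
```python
from riv import *
to(535,-66,106,-92.8)
im=manip.snapshot("side"); cv2.imwrite("pics/s13.png",im[:,:,::-1]);cv2.imwrite("pics/s13c.png",cv2.resize(im[140:225,210:320,::-1],(770,595),interpolation=cv2.INTER_CUBIC))
t=manip.snapshot("top")[:,:,::-1];cv2.imwrite("pics/t13.png",t);cv2.imwrite("pics/t13c.png",cv2.resize(t[145:245,250:370],(720,600),interpolation=cv2.INTER_CUBIC))
A=lambda u,v:(250+u/6-.42,145+v/6-.42)
fit(t,[('++',A(269,219)),('+-',A(471,225)),('--',A(468,427)),('-+',A(265,420))],106,[520,-197,-2.8])
for n in("side","top"):
    for d in manip.tip_of("isolator_tip",n)[:2]: print(n,round(d["confidence"],2),np.round(w(n,d["at"]),1))
```

```text
t 21.55 pos [418.3 137.4 254.5] q [ 0.04 -0.23  1.91 -0.    1.45  1.66] f [ 0.   0.1 -0. ] m [ 0.02  0.03 -0.02] open mm 0.4
tool y yaw -92.76 down [ 0.001 -0.    -1.   ]
tool delta cm now [ 14.87  19.75 -12.63]
delta in frame after turn [ 14.85  19.75 -12.65] turn 0.03747353832646638
[ 519.54 -196.71   -2.74] [-0.04 -0.01  0.07 -0.03 -0.08  0.    0.05  0.03]
side 0.47 [556.9 -68.4 111.8]
top 0.63 [558.8 -67.3 107.2]
```

View pics/s13c.png

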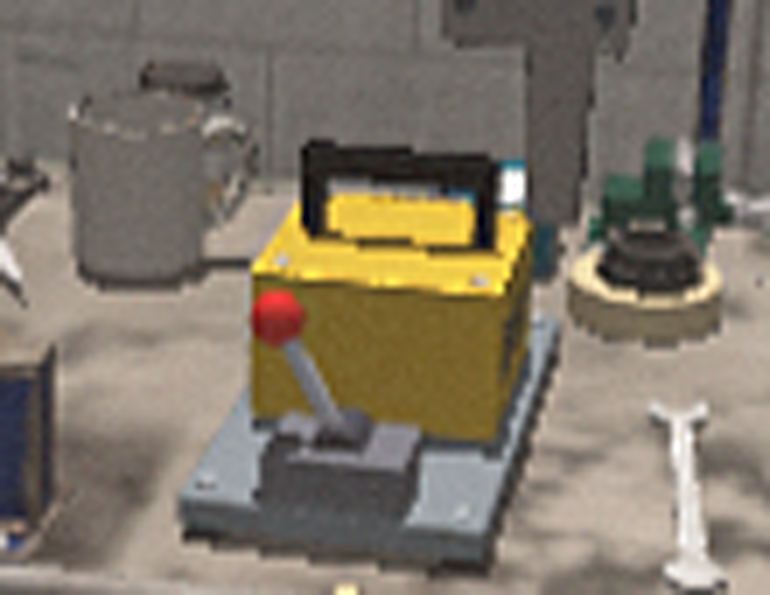

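View pics/t13.png

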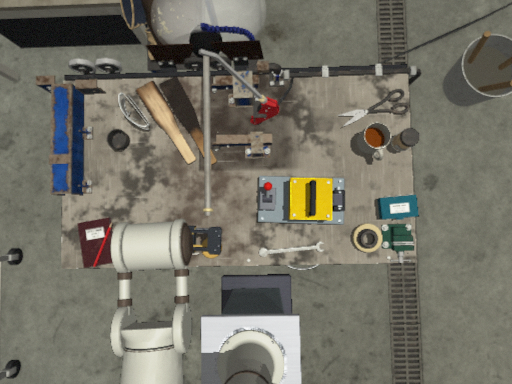

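Run:
```python
from cell import manip
print(manip.close_job()); print(manip.state()["time"])
```

```text
the job is handed in; nothing more can be done
None
the job is handed in; nothing more can be done
```

The guard hood is home over the disc with its tongue in the interlock slot. After that I pushed the isolator lever over to its on stop. I handed the job in with the arm clear of everything, about 21.6 s into the 48 s allowed.

**Hood position:** The rivets in the top picture put the hood at (519.5, -196.7) mm with a yaw of -2.7°. The target measured from the grinder was about (519.5, -197.0) mm and -2.8°.

**Fully seated:** The tongue went down without any side force until the rim met the base plate, at the expected height within 1 mm. I then let go of the hood and pressed about 12 N on the handle. It did not move down, and the handle top was at about 152.4 mm against 152 mm expected.

**Level:** I judged this only by comparing the outline in the side picture with a level hood. It agreed roughly. That picture put the hood about 2 mm higher than expected, which is within the camera's calibration error and contradicts the contact heights.

**Lever:** Contact force rose to about 11 N at its stop. The top camera then put the knob at (558.8, -67.3, 107.2) mm, which matches fully on. The side camera read it 2 to 5 mm off.

**Other things on the bench:** I didn't touch the mug, wax cake, spanner or tweezers. In the last top picture the mug and spanner are where they were; the arm hid the wax cake and tweezers, so I couldn't check those two.

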